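# Count along the lane rack and push the tin into the third gap

### The job

With the fingers shut, feel lightly along the sprung rail on top of the rack with the fingertips, counting gaps from the end where the red post stands: touch the rail over the first gap, then the second, then the third, and do not go on to the fourth. Then push the white-lidded tin, only sliding it and never picking it up, along the channel and all the way home to the back wall of that third gap. Leave the other two tins and everything else on the counter where they are.

Things in the scene. Friction and masses are not known exactly. Their poses are not given: they have to be found in the camera images.
- rack: Low rack fixed to the counter, 180 mm deep (its x, -96 to 84 mm), 264 mm wide. Origin: centre of the underside; x points to its back wall (away from the robot), y left, z up. Black floor 6 mm thick. Near side: a channel along y. Beyond it five steel dividers 8 mm thick, tops 60 mm above the counter, make four gaps 56 mm wide, centred at y = +96, +32, -32, -96 mm.
- channel (a point): Middle of the channel's floor (rack x = -48, y = 0, 6 mm above the counter). The channel runs along rack y, is 76 mm wide (x -86 to -10 mm), open at both ends, bordered on the robot's side by a steel fence 8 mm thick whose top is 20 mm above the counter, on the far side by the dividers' round noses.
- back_wall (a point): Foot of the back wall's near face (rack x = 70, y = 0, 6 mm above the counter); the wall is 60 mm high and closes all four gaps. A tin that is home has its centre at rack x = 34 mm; its near face is then at -2 mm, just inside the mouth. The two outer gaps hold other tins, the two middle gaps are empty.
- rail_a: Blue section of the sprung rail over the leftmost gap (rack y = +96 mm). Four flush sections, each 64 mm long, form one smooth straight bar, 16 mm wide, at rack x = 45 mm, its flat top 84 mm above the counter. The whole bar sinks when pressed: starts at 1.5 N, 3 N at 4 mm, 6 N at the stop 12 mm down. Origin: middle of the section's top; axes as the rack.
- rail_b: Yellow section of the same rail over the second gap from the left (rack y = +32 mm); origin in the middle of its top face.
- rail_c: Blue section of the same rail over the third gap from the left (rack y = -32 mm); origin in the middle of its top face.
- rail_d: Yellow section of the same rail over the rightmost gap (rack y = -96 mm); origin in the middle of its top face.
- red_post: Red square post, fixed, 26 x 26 mm, 70 mm high, beside one end of the rack in line with the rail (rack x = 45 mm, y = +152 or -152 mm). The gap next to it is the first. Origin: centre of its underside. A like grey post stands at the other end.
- tin: The tin to push: bare metal with a white lid, 72 mm (its x) by 46 mm (its y), 50 mm high, about 160 g, rounded edges, standing in the channel on the rack floor with its long side across the channel (2 mm play before and behind), anywhere along the channel, perhaps already in front of a gap. Origin: centre of its underside; its x points the rack's way, within a few degrees.
- green_tin: Like tin with a green lid, standing in one of the outer gaps; stays there. Origin: centre of its underside.
- orange_tin: Like tin with an orange lid, standing in the other outer gap; stays there. Origin: centre of its underside.
- green_bowl: Bystander: open green bowl, 210 mm across, 85 mm high, to the left. Origin: centre of its underside.
- spoon: Bystander: steel serving spoon 190 mm long lying to the left, near the robot. Origin: underside, near mid length.
- cup: Bystander: blue cup 76 mm across, 100 mm high, to the right. Origin: centre of its underside.
- sauce: Bystander: amber bottle 60 mm across, 170 mm high, to the right, beyond the cup. Origin: centre of its underside.
- pie_plate: Bystander: white plate 170 mm across, 20 mm high, on the right, near the robot. Origin: centre of its underside.
Things that resemble listed ones, but are neither listed nor needed, are in the scene too. What is shaped like the tin but black or blue is not meant.

How it is judged:
By the outcome, as a careful person would: the job done as asked, in the order asked, and still so for the second after the job is handed in, with the robot touching nothing.
It also fails if it takes over 64 s, if anything falls off the work surface, if the arm or the gripper's body presses on something with over 40 N, if the wrist force passes 120 N, or if a joint passes its speed limit or range.

### The arm

A 7-joint arm with a two-finger parallel gripper is mounted at the origin on the work surface. World frame = base frame: x ahead of the robot, y to its left, z up, the work surface at z = 0. Lengths are in m, angles in rad, forces in N, time in s.
With the tool pointing down it reaches from about 0.4 to 0.875 m from the base axis. Payload 4.4 kg.
Tool frame: the origin (TCP) lies on the centre line of the jaws, within the pads' length; the fingertips stand 25 mm ahead of it and the grasp point (between the pads) lies 6 mm ahead of it; z points along the fingers, y is the direction in which the jaws open and shut (so a half turn about z gives the same grasp; the last joint's range is limited). The gripper opens to 85 mm and grips with 20 to 120 N. Pads are 22 mm wide; open, the fingers measure 114 mm over their backs; the gripper's body (76 mm by 85 mm) begins 54 mm behind the grasp point. The pads swing forward as they close: fully open they stand 13 mm farther back than shut.
Start: joints at [-0.066, 0.628, 0.038, 1.517, -0.027, 0.996, -0.02], TCP at [0.65, 0, 0.256] pointing down, gripper open.
Joint ranges: [-3.06, 3.06], [-0.37, 2.12], [-1.25, 1.32], [0.18, 2.47], [-1.1, 4.24], [0.23, 1.98], [-2.94, 2.94]. Speed limits (rad/s): [2.57, 2.57, 3.14, 3.14, 3.14, 3.14, 3.14].

### API

Orientations are given as a rotation vector (axis times angle).
In Python, from workcell import get_obs, get_image, close_job gives the robot as it stands.
- The arm moves only by the tool drive_tool, never from a script. Its argument "steps" is a list of rows, each a list of 3 entries, a list of its own where there are three numbers: the shift along the tool's x, y, z in m, then the turn about the tool's z in rad, then the opening in per cent of the stroke, from 0 (shut) to 100 (fully open). In form: [[[tx, ty, tz], twist, gripper], ...]. A call has exactly 8 rows; each row is the pose to reach, as a shift and turn from the pose commanded when the call began, along the tool's axes at that moment; what a row does not reach only later rows make up. A row lasts 1/8 s, in which the tool goes at most 62.5 mm and 10.7 degrees, less where a joint would pass 70% of its speed; a pose out of reach is approached as far as the arm can. A call with a gripper value outside its range is refused whole. The fingers move at their own pace and stop on an object; "newtons" is the grip in N (left out, the last holds). Time passes only in rows, so rows that repeat a pose let the fingers close, or fill a call up. It gives the time, the measured TCP pose, the force and the opening at its end, in the units of the state.
- get_obs(): the state, without advancing time (a new reading comes with each control period).
- get_image(name): name is "scene" or "side" or "wrist"; returns a dict with "image" (420x560x3 uint8, red, green, blue), "fx", "fy", "cx", "cy" (pixels), "origin" and "orientation" of the camera in the world. Camera axes: x right, y down, z forward; pixel columns grow to the right and rows downward; lengths in m; the calibration is good to about 2 mm. A picture is of the moment at which its call begins. There is no depth.
- close_job(): hands the job in, once; it reports no verdict.
The state is a dict: "clock": time; "joint_pos": joint angles; "joint_vel": joint speeds; "effort": joint torques, N m; "eef_pos": TCP position; "tcp_rot": TCP orientation; "contact_force": force on the tool from outside, world axes, zero at the start; "wrist_torque": the same for the moment, N m; "width": opening from 0.0 (shut) to 1.0 (fully open).
Only numpy, scipy, OpenCV 4.12 (cv2) and the standard library are available. Lean on these libraries where they do the work, as an engineer would, in place of code of your own. Each camera call takes 0.05 s, during which the arm holds its last target. There are 200 camera calls.

## Working session

There is one attempt and no reset: what is moved stays moved. The work goes in short steps, Python scripts to look and compute and a tool call to move; the robot and the scene stay as the last step left them, time stands still between calls to the robot, and variables do not carry over. Pictures are saved under pics/ and viewed, about 8 in all and at most 12, crops included, and the job is handed in when it is done.

Besides the shell and the picture viewer there is one more tool, called after "Emit:" in YAML: its name, and indented under it one key for each argument. drive_tool: Moves the arm, as the interface text tells. Its arguments: {"type":"object","properties":{"steps":{"type":"array","items":{"type":"array"}},"newtons":{"type":"number"}},"required":["steps"]}

```bash
mkdir -p pics; ls; cat > h.py <<'E'
import numpy as np, cv2
from scipy.spatial.transform import Rotation as R
from workcell import get_obs, get_image, close_job
def grab(n,f):
    d=get_image(n); cv2.imwrite(f'pics/{f}.png',d['image'][:,:,::-1]); np.save(f'pics/{f}.npy',d,allow_pickle=True); return d
def load(f): return np.load(f'pics/{f}.npy',allow_pickle=True).item()
def rot(d):
    o=np.array(d['orientation'],float)
    return o if o.shape==(3,3) else R.from_rotvec(o).as_matrix()
def ray(d,u,v,z):
    r=rot(d)@np.array([(u-d['cx'])/d['fx'],(v-d['cy'])/d['fy'],1.]); o=np.array(d['origin'])
    return o+r*(z-o[2])/r[2]
def proj(d,p):
    q=rot(d).T@(np.array(p,float)-np.array(d['origin'])); return d['cx']+d['fx']*q[0]/q[2], d['cy']+d['fy']*q[1]/q[2]
E
python3 - <<'E'
from h import *
print(get_obs())
a=[]
for n in ['scene','side','wrist']:
    d=grab(n,n+'0'); print(n,{k:v for k,v in d.items() if k!='image'}); a.append(d['image'][:,:,::-1])
E
```

```text
pics
{'clock': 0.0, 'joint_pos': array([-0.06576589,  0.62933966,  0.0384496 ,  1.51840059, -0.02696771,
        0.99630858, -0.02002808]), 'joint_vel': array([ 5.89048045e-04, -5.44097427e-04, -1.43124776e-04, -2.57998733e-04,
        7.91331994e-05, -1.97568940e-03, -4.95218647e-04]), 'effort': array([-1.11932164e-03, -5.63405585e+01,  1.22606792e+00, -1.93450052e+01,
        1.09587883e-02,  1.05136272e-02, -8.84369996e-06]), 'eef_pos': array([ 6.49402280e-01, -6.65901007e-06,  2.55382978e-01]), 'tcp_rot': array([-2.22055839e+00, -2.22044393e+00,  2.21469908e-03]), 'contact_force': array([-0.03659207, -0.54521652, -0.69456273]), 'wrist_torque': array([-0.04465492, -0.00195864, -0.00126087]), 'width': 1.0014134267427495}
scene {'fx': 451.25269374415467, 'fy': 451.25269374415467, 'cx': 270.6887697622552, 'cy': 204.39969677706085, 'origin': array([1.08336394, 0.38943048, 1.24108163]), 'orientation': array([-1.36829462, -2.44140975,  0.67044457])}
side {'fx': 463.1202831253667, 'fy': 463.1202831253667, 'cx': 287.70286109472517, 'cy': 206.4416025870903, 'origin': array([-0.12013876,  0.84931586,  0.80816889]), 'orientation': array([-0.79216297,  2.41215247, -1.26130907])}
wrist {'fx': 321.49364954689264, 'fy': 321.49364954689264, 'cx': 278.14528536703625, 'cy': 211.7417880142118, 'origin': array([0.64956457, 0.07191881, 0.3731717 ]), 'orientation': array([ 2.85601221e+00,  4.25028993e-04, -1.53557714e-03])}
```

View pics/scene0.png

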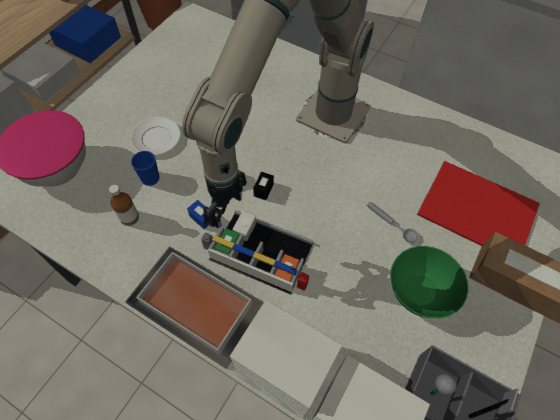

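View pics/wrist0.png

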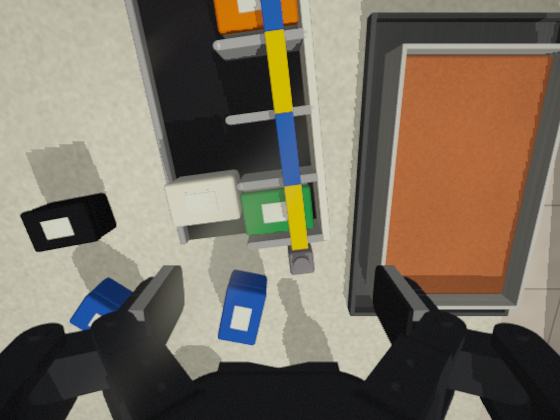

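Rack: the red post is at scene (303,282), the left (+y) end, next to the orange tin. So gap 3 from it lies under rail_c. The wrist view shows the white-lidded tin at (203,199), near the right end of the channel, in front of the green tin's gap.

Things that could be taken for the tin:
- White lid: wrist (203,199), scene (243,222).
- Black block: wrist (68,222).
- Blue blocks: wrist (243,307) and (100,305).
- Green tin (278,211) and orange tin (256,10), both in the outer gaps.

I choose the white one.

```bash
python3 - <<'E'
from h import *
def masks(d,box):
    hsv=cv2.cvtColor(d['image'],cv2.COLOR_RGB2HSV); m0=np.zeros(hsv.shape[:2],np.uint8); x0,y0,x1,y1=box; m0[y0:y1,x0:x1]=255
    return {k:cv2.inRange(hsv,lo,hi)&m0 for k,lo,hi in [('blue',(100,100,60),(125,255,255)),('yel',(22,120,90),(32,255,255)),('red',(0,180,80),(4,255,255)),('org',(7,180,100),(16,255,255)),('grn',(50,120,50),(80,255,255)),('white',(15,0,150),(45,45,255))]}
for f,box in [('scene0',(195,200,320,300)),('wrist0',(130,0,325,275)),('side0',(250,150,520,330))]:
    d=load(f)
    for k,m in masks(d,box).items():
        z=.084 if k in('blue','yel') else .07 if k=='red' else .056
        n,l,s,c=cv2.connectedComponentsWithStats(m)
        for i in range(1,n):
            if s[i,4]>40:
                ct=np.argwhere(l==i)[:,::-1].astype(np.float32); r=cv2.minAreaRect(ct)
                print(f,k,s[i],'c',r[0],'->',ray(d,*r[0],z)[:2].round(4), 'corners',[tuple(ray(d,*p,z)[:2].round(3)) for p in cv2.boxPoints(r)])
a=load('scene0')['image'][200:300,190:330,::-1]; b=load('side0')['image'][:,:,::-1]
a=cv2.resize(a,(560,400),interpolation=cv2.INTER_CUBIC)
cv2.imwrite('pics/cropscene.png',a)
E
```

```text
scene0 blue [195 200  10   9  46] c (199.5692596435547, 203.94618225097656) -> [ 0.6018 -0.1488] corners [(np.float64(0.618), np.float64(-0.156)), (np.float64(0.597), np.float64(-0.168)), (np.float64(0.585), np.float64(-0.142)), (np.float64(0.607), np.float64(-0.129))]
scene0 blue [195 211  14  18 114] c (200.0273895263672, 219.26026916503906) -> [ 0.6434 -0.1168] corners [(np.float64(0.638), np.float64(-0.151)), (np.float64(0.613), np.float64(-0.137)), (np.float64(0.649), np.float64(-0.083)), (np.float64(0.673), np.float64(-0.097))]
scene0 blue [233 244  21  12 130] c (242.9613494873047, 249.60052490234375) -> [0.6595 0.0437] corners [(np.float64(0.674), np.float64(0.016)), (np.float64(0.655), np.float64(0.011)), (np.float64(0.645), np.float64(0.072)), (np.float64(0.664), np.float64(0.076))]
scene0 blue [274 261  23  14 139] c (285.1005554199219, 266.95574951171875) -> [0.6428 0.1716] corners [(np.float64(0.657), np.float64(0.142)), (np.float64(0.638), np.float64(0.138)), (np.float64(0.628), np.float64(0.201)), (np.float64(0.648), np.float64(0.204))]
scene0 yel [212 236  22  12 117]
[... 9053 characters left out ...]
0.5703 -0.0095] corners [(np.float64(0.6), np.float64(0.018)), (np.float64(0.616), np.float64(-0.068)), (np.float64(0.541), np.float64(-0.037)), (np.float64(0.528), np.float64(0.044))]
side0 white [324 218  11   6  43] c (329.0294494628906, 220.3823699951172) -> [ 0.4107 -0.0322] corners [(np.float64(0.42), np.float64(-0.021)), (np.float64(0.428), np.float64(-0.038)), (np.float64(0.401), np.float64(-0.044)), (np.float64(0.393), np.float64(-0.027))]
side0 white [511 265   9  29 134] c (515.0, 279.0) -> [-0.0613 -0.0893] corners [(np.float64(-0.04), np.float64(-0.134)), (np.float64(-0.056), np.float64(-0.145)), (np.float64(-0.081), np.float64(-0.048)), (np.float64(-0.067), np.float64(-0.038))]
```

View pics/cropscene.png

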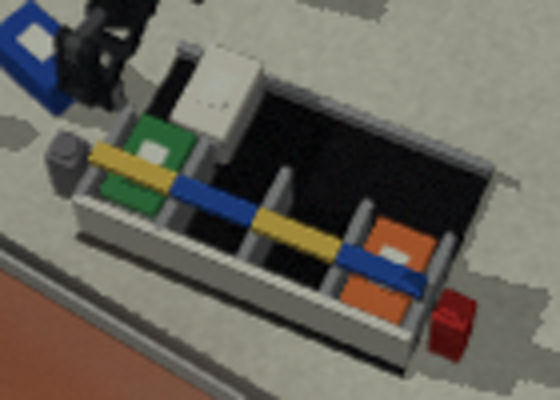

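View pics/side0.png

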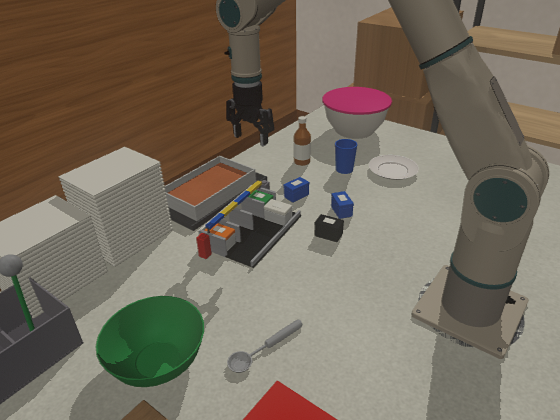

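The crop confirms the white-lidded tin standing in the channel at crop (215,95), partly in front of the green tin's gap and the c/d divider. The red post is at (450,325) beside the orange gap. The side view agrees: red post at (204,245), white lid at (278,208).

```bash
cat >> h.py <<'E'
YH=np.array([-.1283,.9917]); XH=np.array([.9917,.1283]); O=np.array([.6098,.0705])
def rack(p): q=np.array(p)[:2]-O; return np.array([q@XH,q@YH]).round(4)
def world(x,y): return O+x*XH+y*YH
def toolshift(x,y,ztip,obs=None):
    o=obs or get_obs(); M=R.from_rotvec(o['tcp_rot']).as_matrix(); w=world(x,y)
    return (M.T@(np.array([*w,ztip+.025])-o['eef_pos'])).round(4)
def lid(f,seedbox):
    d=load(f); g=cv2.cvtColor(d['image'],cv2.COLOR_RGB2HSV); x0,y0,x1,y1=seedbox
    m=np.zeros(g.shape[:2],np.uint8); m[y0:y1,x0:x1]=cv2.inRange(g,(10,0,150),(50,60,255))[y0:y1,x0:x1]
    m=cv2.morphologyEx(m,cv2.MORPH_OPEN,np.ones((9,9)))
    c=max(cv2.findContours(m,0,2)[0],key=cv2.contourArea); r=cv2.minAreaRect(c); return d,r
E
python3 - <<'E'
from h import *
d,r=lid('wrist0',(150,150,252,245)); print(r)
print('tin',rack(ray(d,*r[0],.056)),[rack(ray(d,*p,.056)) for p in cv2.boxPoints(r)])
for uv in [(166,180),(237,170),(241,220),(172,231)]: print('hand',rack(ray(d,*uv,.056)))
s=load('scene0'); 
for uv in [(243,222),]: print('scene tin',rack(ray(s,*uv,.056)))
for z in (0,.1,.15,.2): print('stack',z,ray(s,257,312,z)[:2].round(3), ray(load('side0'),160,150,z)[:2].round(3))
# checks: wall corners, divider noses
for uv in [(215,46),(229,121),(239,185)]: print('nose',rack(ray(d,*uv,.060)))
for uv in [(183,242),(137,0)]: print('fence',rack(ray(d,*uv,.020)))
for y in (.096,.032,-.032): print(world(.045,y).round(4))
for uv in [(268,273),(262,342),(220,336)]: print('blue tin',rack(ray(d,*uv,.05)))
E
```

```text
((193.99996948242188, 196.99996948242188), (87.99998474121094, 93.99998474121094), 0.0)
tin [-0.0554 -0.0696] [array([-0.1119, -0.114 ]), array([-0.0884, -0.0179]), array([-0.0034, -0.0289]), array([-0.0194, -0.1259])]
hand [-0.0796 -0.0489]
hand [-0.0076 -0.0481]
hand [-0.012  -0.0999]
hand [-0.0856 -0.1026]
scene tin [-0.0471 -0.0793]
stack 0 [0.769 0.158] [ 1.209 -0.105]
stack 0.1 [0.794 0.176] [1.045 0.013]
stack 0.15 [0.807 0.186] [0.963 0.072]
stack 0.2 [0.82  0.195] [0.88  0.131]
nose [-0.0082  0.0634]
nose [-0.0068 -0.001 ]
nose [-0.0074 -0.0625]
fence [-0.09  -0.129]
fence [-0.0813  0.1209]
[0.6421 0.1715]
[0.6503 0.108 ]
[0.6585 0.0445]
blue tin [ 0.0069 -0.1666]
blue tin [-0.0126 -0.2554]
blue tin [-0.0607 -0.2408]
```

Emit:
drive_tool:
  steps:
    - [[0.02,0,0.008],-0.02,0]
    - [[0.045,-0.002,0.02],-0.04,0]
    - [[0.07,-0.003,0.035],-0.06,0]
    - [[0.095,-0.005,0.05],-0.08,0]
    - [[0.12,-0.006,0.065],-0.1,0]
    - [[0.145,-0.007,0.08],-0.12,0]
    - [[0.165,-0.008,0.09],-0.129,0]
    - [[0.172,-0.008,0.095],-0.129,0]

```text
clock: 1.15
eef_pos: [0.6415, 0.1742, 0.1604]
tcp_rot: [-2.07, -2.362, 0.0]
contact_force: [0.3, 0.6, 0.0]
width: 0.002
```

Tin centre is about rack (-46,-75) mm, the stacks behind are clear, and the nose checks match the rack frame. Lowering onto rail_a.

Emit:
drive_tool:
  steps:
    - [[-0.003,0,0.012],0,0]
    - [[-0.003,0,0.026],0,0]
    - [[-0.003,0,0.04],0,0]
    - [[-0.003,0,0.047],0,0]
    - [[-0.003,0,0.05],0,0]
    - [[-0.003,0,0.052],0,0]
    - [[-0.003,0,0.053],0,0]
    - [[-0.003,0,0.053],0,0]

```text
clock: 2.15
eef_pos: [0.6426, 0.1691, 0.1088]
tcp_rot: [2.073, 2.36, 0.001]
contact_force: [-0.8, 0.4, 1.0]
width: -0.001
```

```bash
python3 - <<'E'
from h import *
d=grab('wrist','w1'); s=grab('side','s1')
o=get_obs(); print(o['eef_pos'],o['contact_force'],rack(o['eef_pos']))
cv2.imwrite('pics/c1.png',np.hstack([d['image'][:,:,::-1][:,:400], cv2.resize(s['image'][130:270,180:320,::-1],(400,420),interpolation=2)]))
E
```

```text
[0.6426423  0.16913625 0.10877021] [-0.93887857 -0.74580435  0.63447445] [0.0452 0.0936]
```

View pics/c1.png

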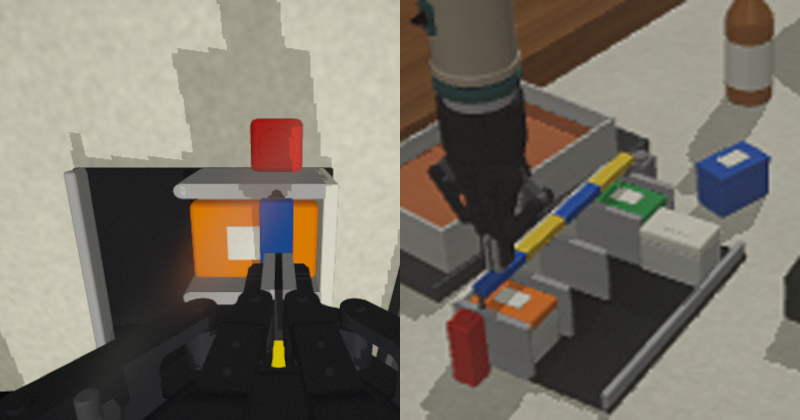

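The fingertips are centred over the blue rail_a (wrist crop (276,265), red post just beyond at (276,145)) and at grazing height. Pressing a few mm further, then lifting.

Emit:
drive_tool:
  steps:
    - [[0,0,0.001],0,0]
    - [[0,0,0.002],0,0]
    - [[0,0,0.003],0,0]
    - [[0,0,0.003],0,0]
    - [[0,0,0.003],0,0]
    - [[0,0,0.003],0,0]
    - [[0,0,0.003],0,0]
    - [[0,0,0.003],0,0]

```text
clock: 3.25
eef_pos: [0.6426, 0.1691, 0.1054]
tcp_rot: [2.073, 2.36, 0.001]
contact_force: [0.6, -0.6, 2.7]
width: -0.004
```

Rail_a touched: 2.7 N and about 3.5 mm sunk. Next is rail_b.

Emit:
drive_tool:
  steps:
    - [[0,0,-0.012],0,0]
    - [[-0.004,0,-0.018],0,0]
    - [[-0.022,0,-0.018],0,0]
    - [[-0.042,0,-0.018],0,0]
    - [[-0.058,0,-0.018],0,0]
    - [[-0.061,0,-0.018],0,0]
    - [[-0.061,0,-0.01],0,0]
    - [[-0.061,0,-0.005],0,0]

```text
clock: 4.25
eef_pos: [0.6497, 0.1097, 0.1094]
tcp_rot: [-2.071, -2.36, 0.0]
contact_force: [0.2, -0.1, -0.1]
width: 0.002
```

Emit:
drive_tool:
  steps:
    - [[0,0,0.002],0,0]
    - [[0,0,0.003],0,0]
    - [[0,0,0.004],0,0]
    - [[0,0,0.005],0,0]
    - [[0,0,0.005],0,0]
    - [[0,0,0.005],0,0]
    - [[0,0,0.005],0,0]
    - [[0,0,0.005],0,0]

```text
clock: 5.25
eef_pos: [0.6505, 0.1088, 0.1054]
tcp_rot: [2.074, 2.36, 0.001]
contact_force: [-0.4, 2.4, 3.4]
width: -0.0
```

Rail_b touched (3.4 N, 3.5 mm). Now rail_c.

Emit:
drive_tool:
  steps:
    - [[0,0,-0.012],0,0]
    - [[-0.004,0,-0.018],0,0]
    - [[-0.022,0,-0.018],0,0]
    - [[-0.042,0,-0.018],0,0]
    - [[-0.06,0,-0.018],0,0]
    - [[-0.064,0,-0.018],0,0]
    - [[-0.064,0,-0.01],0,0]
    - [[-0.064,0,-0.005],0,0]

```text
clock: 6.25
eef_pos: [0.658, 0.0463, 0.1094]
tcp_rot: [-2.071, -2.36, 0.0]
contact_force: [0.0, -0.1, 0.0]
width: 0.003
```

Emit:
drive_tool:
  steps:
    - [[0,0,0.002],0,0]
    - [[0,0,0.003],0,0]
    - [[0,0,0.004],0,0]
    - [[0,0,0.005],0,0]
    - [[0,0,0.005],0,0]
    - [[0,0,0.005],0,0]
    - [[0,0,0.005],0,0]
    - [[0,0,0.005],0,0]

```text
clock: 7.25
eef_pos: [0.6587, 0.0453, 0.1055]
tcp_rot: [2.073, 2.36, 0.001]
contact_force: [0.2, 2.1, 3.1]
width: -0.001
```

```bash
python3 - <<'E'
from h import *
o=get_obs(); print(o['eef_pos'],o['contact_force'],rack(o['eef_pos']))
E
```

```text
[0.65871106 0.04525599 0.10546087] [0.20243831 2.05185796 3.13350285] [ 0.0453 -0.0313]
```

Rail_c touched (3.1 N at rack y = -31). Lifting clear and going behind the tin at the channel's right end.

Emit:
drive_tool:
  steps:
    - [[0,0,-0.02],0,0]
    - [[0,0,-0.05],0,0]
    - [[-0.01,-0.012,-0.07],0,0]
    - [[-0.03,-0.035,-0.07],0,0]
    - [[-0.055,-0.06,-0.07],0,0]
    - [[-0.08,-0.083,-0.07],0,0]
    - [[-0.09,-0.093,-0.07],0,0]
    - [[-0.092,-0.093,-0.07],0,0]

```text
clock: 8.25
eef_pos: [0.5783, -0.059, 0.176]
tcp_rot: [2.075, 2.358, 0.001]
contact_force: [1.0, 1.4, 0.6]
width: -0.0
```

```bash
python3 - <<'E'
from h import *
o=get_obs(); print(o['eef_pos'],rack(o['eef_pos']))
d=grab('wrist','w2'); s=grab('scene','sc2')
for p in [(-.048,-.075),(-.048,-.052),(-.048,-.098)]:
    u=proj(d,[*world(*p),.056]); print(u)
cv2.imwrite('pics/c2.png',np.hstack([d['image'][:,:400,::-1], cv2.resize(s['image'][190:330,180:313,::-1],(400,420),interpolation=2)]))
E
```

```text
[ 0.57830815 -0.05896283  0.17600248] [-0.0478 -0.1243]
(np.float64(277.62210707757896), np.float64(149.5316409363039))
(np.float64(277.57333761551314), np.float64(116.63178089416317))
(np.float64(277.6682485402218), np.float64(180.65865359518884))
```

View pics/c2.png

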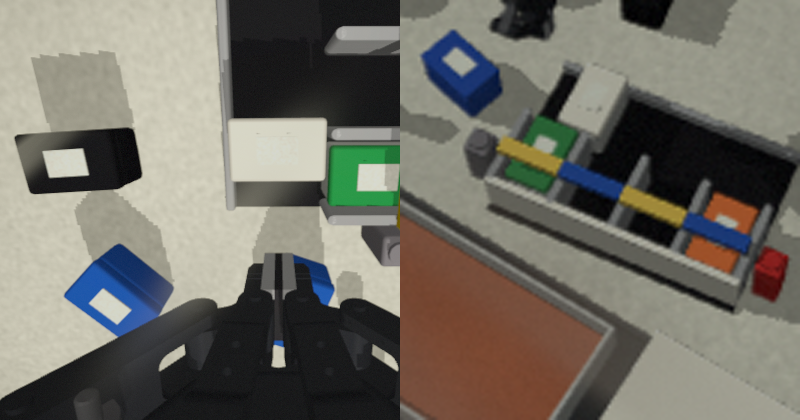

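The wrist view shows the white lid at u 229–326, v 118–181, so its centre is at rack y ≈ -75 mm and the near edge at ≈ -98. The two blue blocks are clear of the descent at rack y = -121. Descending.

Emit:
drive_tool:
  steps:
    - [[0.003,0,0.015],0,0]
    - [[0.003,0,0.035],0,0]
    - [[0.003,0,0.055],0,0]
    - [[0.003,0,0.075],0,0]
    - [[0.003,0,0.095],0,0]
    - [[0.003,0,0.112],0,0]
    - [[0.003,0,0.122],0,0]
    - [[0.003,0,0.126],0,0]

```text
clock: 9.35
eef_pos: [0.5775, -0.0548, 0.0485]
tcp_rot: [-2.073, -2.36, 0.001]
contact_force: [-0.3, 1.0, 0.3]
width: 0.004
```

Emit:
drive_tool:
  steps:
    - [[0.005,0,0],0,0]
    - [[0.01,0,0],0,0]
    - [[0.015,0,0],0,0]
    - [[0.02,0,0],0,0]
    - [[0.025,0,0],0,0]
    - [[0.03,0,0],0,0]
    - [[0.035,0,0],0,0]
    - [[0.04,0,0],0,0]

```text
clock: 10.35
eef_pos: [0.5725, -0.0151, 0.0493]
tcp_rot: [-2.074, -2.36, 0.0]
contact_force: [0.7, -2.5, 2.0]
width: 0.001
```

```bash
python3 - <<'E'
from h import *
o=get_obs(); print(o['eef_pos'],o['contact_force'],rack(o['eef_pos']))
E
```

```text
[ 0.57249334 -0.01513733  0.04928314] [ 0.67239146 -2.47744788  1.9601704 ] [-0.048  -0.0801]
```

Emit:
drive_tool:
  steps:
    - [[0.003,0,0],0,0]
    - [[0.006,0,0],0,0]
    - [[0.009,0,0],0,0]
    - [[0.011,0,0],0,0]
    - [[0.012,0,0],0,0]
    - [[0.013,0,0],0,0]
    - [[0.013,0,0],0,0]
    - [[0.013,0,0],0,0]

```text
clock: 11.35
eef_pos: [0.5708, -0.0024, 0.0493]
tcp_rot: [-2.073, -2.36, -0.0]
contact_force: [0.6, -1.1, 0.4]
width: 0.002
```

```bash
python3 - <<'E'
from h import *
o=get_obs(); print(o['eef_pos'],o['contact_force'],rack(o['eef_pos']))
d=grab('wrist','w3'); s=grab('scene','sc3')
for y in (-.009,-.032,-.055):
    print(y,[np.round(proj(d,[*world(x,y),.056]),0) for x in (-.084,-.012)])
cv2.imwrite('pics/c3.png',np.hstack([d['image'][:,:400,::-1], cv2.resize(s['image'][190:330,180:313,::-1],(400,420),interpolation=2)]))
E
```

```text
[ 0.57080945 -0.00242242  0.04925908] [ 0.56043644 -1.14341693  0.35403871] [-0.048  -0.0673]
-0.009 [array([173., 159.]), array([383., 159.])]
-0.032 [array([179., 222.]), array([377., 222.])]
-0.055 [array([184., 279.]), array([372., 279.])]
```

View pics/c3.png

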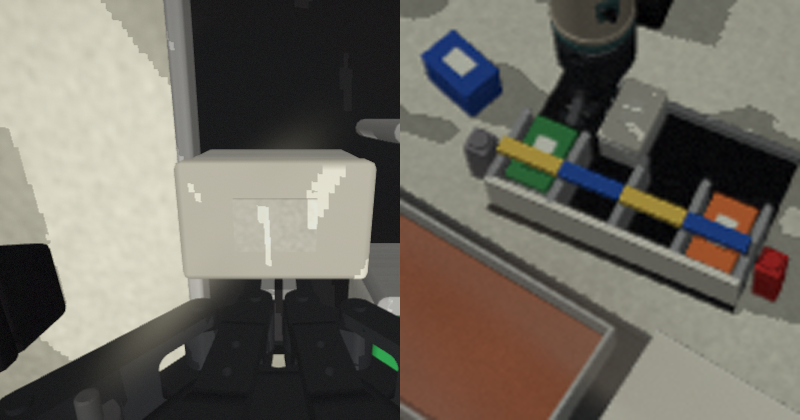

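The lid spans v 161–278 against 159–279 predicted for y = -32 mm, so the tin is centred on gap 3. Now I back off, lift, and go to the robot's side with a quarter turn, so the jaws lie across and the camera looks into the gap.

Emit:
drive_tool:
  steps:
    - [[-0.008,0,0],0,0]
    - [[-0.01,0,-0.025],0,0]
    - [[-0.01,0,-0.06],0,0]
    - [[-0.01,-0.01,-0.085],0.1,0]
    - [[0,-0.025,-0.085],0.25,0]
    - [[0.012,-0.045,-0.085],0.42,0]
    - [[0.024,-0.065,-0.085],0.59,0]
    - [[0.035,-0.075,-0.085],0.75,0]

```text
clock: 12.45
eef_pos: [0.4906, 0.0225, 0.1343]
tcp_rot: [-2.797, -1.428, 0.002]
contact_force: [1.2, 0.7, 0.3]
width: -0.004
```

Emit:
drive_tool:
  steps:
    - [[0,0,0],0.17,0]
    - [[0,0,0],0.34,0]
    - [[0,0,0],0.51,0]
    - [[0,0,0],0.67,0]
    - [[0,0,0],0.79,0]
    - [[0,0,0],0.82,0]
    - [[0,0,0],0.82,0]
    - [[0,0,0],0.82,0]

```text
clock: 13.45
eef_pos: [0.492, 0.0225, 0.1343]
tcp_rot: [-3.135, -0.205, 0.0]
contact_force: [-0.5, -0.2, -0.0]
width: -0.003
```

```bash
python3 - <<'E'
from h import *
o=get_obs(); M=R.from_rotvec(o['tcp_rot']).as_matrix()
print(o['eef_pos'],rack(o['eef_pos']),'tool x angle to rack x deg',np.degrees(np.arctan2(M[1,0],M[0,0])-np.arctan2(.1283,.9917)))
print(toolshift(-.112,-.032,.027),toolshift(-.013,-.032,.027))
d=grab('wrist','w4')
for y in (-.009,-.032,-.055): print(y,[np.round(proj(d,[*world(x,y),.056]),0) for x in (-.084,-.012)])
cv2.imwrite('pics/c4.png',d['image'][:,:,::-1])
E
```

```text
[0.4919851  0.02247026 0.13431846] [-0.123  -0.0325] tool x angle to rack x deg 0.12408127909813585
[ 0.011  -0.0005  0.0823] [ 0.11   -0.0003  0.0823]
-0.009 [array([240., 173.]), array([236.,  43.])]
-0.032 [array([278., 173.]), array([278.,  43.])]
-0.055 [array([315., 173.]), array([320.,  43.])]
```

View pics/c4.png

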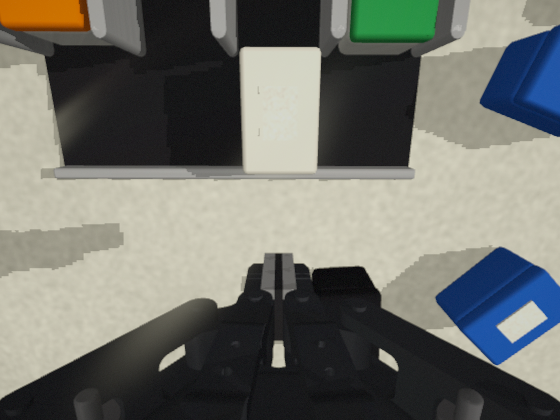

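The tin is at u 240–320, between the dividers at 225 and 338, and lined up with gap 3. The black block at (345,285) is to the side, lower than the gripper body. Descending between it and the tin, above the fence, then pushing.

Emit:
drive_tool:
  steps:
    - [[0.005,0,0.01],0,0]
    - [[0.01,0,0.025],0,0]
    - [[0.01,0,0.04],0,0]
    - [[0.01,0,0.055],0,0]
    - [[0.01,0,0.07],0,0]
    - [[0.01,0,0.079],0,0]
    - [[0.01,0,0.082],0,0]
    - [[0.01,0,0.082],0,0]

```text
clock: 14.5
eef_pos: [0.502, 0.0237, 0.0523]
tcp_rot: [-3.135, -0.203, -0.0]
contact_force: [-0.2, -0.4, 0.2]
width: 0.003
```

Emit:
drive_tool:
  steps:
    - [[0.006,0,0],0,0]
    - [[0.012,0,0],0,0]
    - [[0.018,0,0],0,0]
    - [[0.024,0,0],0,0]
    - [[0.03,0,0],0,0]
    - [[0.036,0,0],0,0]
    - [[0.042,0,0],0,0]
    - [[0.048,0,0],0,0]

```text
clock: 15.5
eef_pos: [0.55, 0.0301, 0.0523]
tcp_rot: [-3.135, -0.204, -0.0]
contact_force: [-1.9, -0.6, 1.2]
width: 0.001
```

```bash
python3 - <<'E'
from h import *
o=get_obs(); print(o['eef_pos'],o['contact_force'],rack(o['eef_pos']),toolshift(-.013,-.032,.027))
d=grab('wrist','w5'); cv2.imwrite('pics/c5.png',d['image'][:,:,::-1])
E
```

```text
[0.55000121 0.03009595 0.05228898] [-1.92687596 -0.56141694  1.15949231] [-0.0645 -0.0324] [ 0.0515 -0.0003  0.0003]
```

View pics/c5.png

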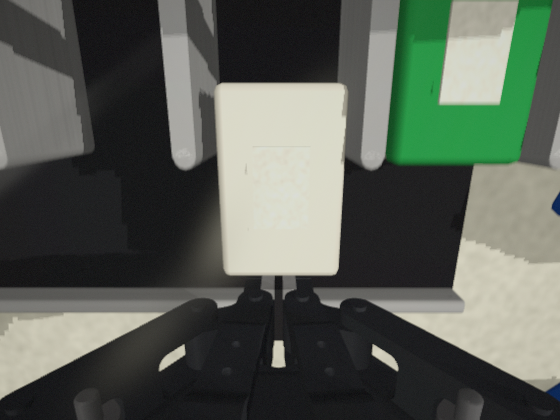

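The tin (u 218–346) is entering the gap between the noses at (187,160) and (372,160), straight and centred. Pushing on.

Emit:
drive_tool:
  steps:
    - [[0.006,0,0],0,0]
    - [[0.012,0,0],0,0]
    - [[0.018,0,0],0,0]
    - [[0.024,0,0],0,0]
    - [[0.03,0,0],0,0]
    - [[0.035,0,0],0,0]
    - [[0.04,0,0],0,0]
    - [[0.044,0,0],0,0]

```text
clock: 16.55
eef_pos: [0.5935, 0.0357, 0.0523]
tcp_rot: [-3.135, -0.204, -0.0]
contact_force: [-0.7, 0.7, -0.6]
width: -0.002
```

Emit:
drive_tool:
  steps:
    - [[0.002,0,0],0,0]
    - [[0.004,0,0],0,0]
    - [[0.005,0,0],0,0]
    - [[0.006,0,0],0,0]
    - [[0.007,0,0],0,0]
    - [[0.008,0,0],0,0]
    - [[0.008,0,0],0,0]
    - [[0.008,0,0],0,0]

```text
clock: 17.55
eef_pos: [0.6004, 0.0367, 0.0523]
tcp_rot: [-3.135, -0.203, 0.002]
contact_force: [-4.1, 0.3, 2.7]
width: -0.005
```

```bash
python3 - <<'E'
from h import *
o=get_obs(); print(o['eef_pos'],o['contact_force'],rack(o['eef_pos']),toolshift(-.013,-.032,.027))
E
```

```text
[0.60043335 0.0366576  0.05229115] [-4.13932032  0.31654155  2.69344221] [-0.0136 -0.0324] [ 0.0006 -0.0004  0.0003]
```

Emit:
drive_tool:
  steps:
    - [[0.001,0,0],0,0]
    - [[0.002,0,0],0,0]
    - [[0.003,0,0],0,0]
    - [[0.003,0,0],0,0]
    - [[0.004,0,0],0,0]
    - [[0.004,0,0],0,0]
    - [[0.004,0,0],0,0]
    - [[0.004,0,0],0,0]

```text
clock: 18.55
eef_pos: [0.6005, 0.0367, 0.0521]
tcp_rot: [-3.134, -0.203, 0.014]
contact_force: [-12.1, -1.3, 8.9]
width: -0.001
```

Stopped dead at finger x = -13.6 mm with 12 N, so it is against the wall. Backing off straight, then lifting.

Emit:
drive_tool:
  steps:
    - [[-0.004,0,0],0,0]
    - [[-0.008,0,0],0,0]
    - [[-0.018,0,0],0,0]
    - [[-0.035,0,0],0,0]
    - [[-0.045,0,-0.02],0,0]
    - [[-0.05,0,-0.05],0,0]
    - [[-0.06,0,-0.09],0,0]
    - [[-0.07,0,-0.12],0,0]

```text
clock: 19.55
eef_pos: [0.5358, 0.028, 0.1739]
tcp_rot: [-3.135, -0.203, -0.003]
contact_force: [-0.1, -0.1, 0.1]
width: 0.001
```

```bash
python3 - <<'E'
from h import *
o=get_obs(); print(o['eef_pos'],o['contact_force'],rack(o['eef_pos']))
d=grab('wrist','w6'); s=grab('scene','sc6'); grab('side','s6')
for y in (-.009,-.032,-.055): print(y,[np.round(proj(d,[*world(x,y),.056]),0) for x in (-.002,.070)])
cv2.imwrite('pics/c6.png',np.hstack([d['image'][:,80:480,::-1], cv2.resize(s['image'][190:330,180:313,::-1],(400,420),interpolation=2)]))
E
```

```text
[0.53577215 0.02802878 0.17386784] [-0.1156995 -0.1281305  0.1360778] [-0.0789 -0.0326]
-0.009 [array([245., 110.]), array([242.,  -9.])]
-0.032 [array([278., 110.]), array([278.,  -9.])]
-0.055 [array([311., 110.]), array([314.,  -9.])]
```

View pics/c6.png

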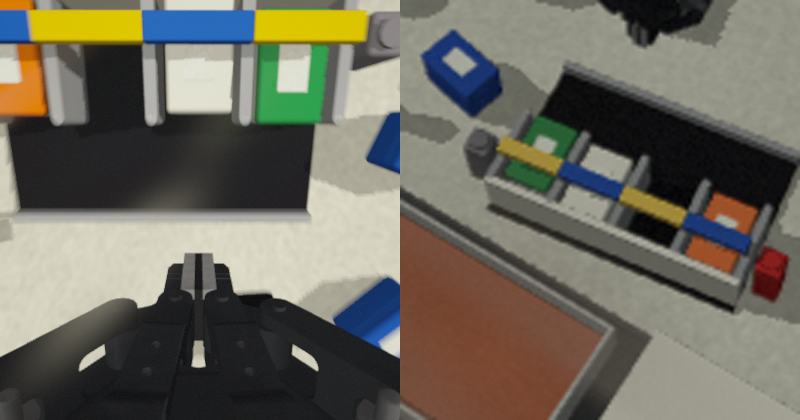

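```bash
python3 - <<'E'
from h import *
d=load('w6'); g=d['image'].astype(int); 
print('col profile wrist u=270..290 v100..120',[(v,int(g[v,262:295].mean())) for v in range(104,122)])
s=load('sc6'); g=s['image'].astype(int)
# profile along rack x through lid centre at z=.056: brightness vs rack x, clear of the rail
for nm,dd in (('scene',s),('wrist',d)):
    out=[]
    for x in np.arange(-14,16,1.):
        v=[]
        for y in (-40,-36,-32,-28,-24):
            u=proj(dd,[*world(x/1e3,y/1e3),.056]); v.append(cv2.getRectSubPix(dd['image'],(1,1),u).mean())
        out.append((int(x),int(np.mean(v))))
    print(nm,out)
E
```

```text
col profile wrist u=270..290 v100..120 [(104, 219), (105, 219), (106, 219), (107, 217), (108, 213), (109, 205), (110, 192), (111, 172), (112, 147), (113, 115), (114, 79), (115, 48), (116, 40), (117, 40), (118, 41), (119, 41), (120, 41), (121, 42)]
scene [(-14, 12), (-13, 13), (-12, 13), (-11, 14), (-10, 13), (-9, 13), (-8, 13), (-7, 13), (-6, 15), (-5, 21), (-4, 30), (-3, 43), (-2, 64), (-1, 90), (0, 118), (1, 142), (2, 151), (3, 156), (4, 156), (5, 156), (6, 156), (7, 156), (8, 156), (9, 156), (10, 156), (11, 156), (12, 156), (13, 156), (14, 156), (15, 156)]
wrist [(-14, 43), (-13, 43), (-12, 42), (-11, 42), (-10, 41), (-9, 41), (-8, 41), (-7, 40), (-6, 40), (-5, 66), (-4, 118), (-3, 162), (-2, 193), (-1, 209), (0, 217), (1, 219), (2, 219), (3, 219), (4, 219), (5, 219), (6, 219), (7, 219), (8, 219), (9, 219), (10, 219), (11, 219), (12, 219), (13, 219), (14, 219), (15, 219)]
```

Near face: scene -1 mm, wrist -4 mm (the wrist view also sees the side's rounding), against -2 expected. With the hard stop, the tin is home, and the robot is clear of everything.

```bash
python3 -c "
from h import *
print(close_job())"
```

```text
the job is handed in; nothing more can be done
None
```

The job is done and handed in: the white-lidded tin is home in the third gap from the red post. The clock stood at about 20 s of the 64 s allowed.

- **Rail:** With the fingers shut I touched rail_a (2.7 N), then rail_b (3.4 N), then rail_c (3.1 N), about 3.5 mm down each time. I lifted between touches and never touched the fourth section.
- **Tin:** I slid it about 43 mm left along the channel until it was centred on the third gap. I then pushed it straight in over the fence until it stopped against the back wall at about 12 N. It was never picked up.
- **Last checks:** The tin's near face measured -1 mm in the scene camera and -4 mm in the wrist camera, against -2 mm expected. The two cameras disagree by about 3 mm, partly because the wrist view also sees the tin's rounded edge. The hard stop agrees with the tin being home.
- **Other things:** In the last close views the green and orange tins and the nearby blocks looked unmoved. I didn't check the bowl, spoon, cup, bottle and plate in a last picture, but the arm stayed away from them. The gripper was lifted clear, with no force reading beyond noise.

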